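# Flip the stop down and seat an umbrella-handle blank against it

### The arm

A 6-joint arm with a two-finger parallel gripper is mounted at the origin on the work surface. World frame = base frame: x ahead of the robot, y to its left, z up, the work surface at z = 0. Lengths are in m, angles in rad, forces in N, time in s.
With the tool pointing down it reaches from about 0.3 to 0.875 m from the base axis. Payload 6.4 kg.
Tool frame: the origin (TCP) lies midway between the tips of the shut fingers; the grasp point (between the pads) lies 19 mm behind it (grasp_offset is the distance from the TCP to the grasp point, in m); z points along the fingers, y is the line along which they close (so a half turn about z gives the same grasp; the last joint's range is limited). The gripper opens to 85 mm and grips with 20 to 120 N. Pads are 22 mm wide; open, the fingers measure 114 mm over their backs; the gripper's body (76 mm by 85 mm) begins 54 mm behind the grasp point. The pads swing forward as they close: fully open they stand 13 mm farther back than shut.
Start: joints at [-1.448, 0.181, 1.607, -0, 1.354, -0.206], TCP at [0.186, -0.544, 0.231] pointing down, gripper open.
Joint ranges: [-2.99, 2.99], [-0.89, 2.07], [0.3, 2.58], [-1.14, 4.28], [0, 2.63], [-3.12, 3.12]. Speed limits (rad/s): [2.57, 2.57, 3.01, 3.14, 3.14, 3.14].

### API

Orientations are given as a unit quaternion [w, x, y, z].
In Python, from bench import * gives the robot as it stands. The module is installed in compiled form; this text tells all that it offers.
- The arm moves only by the tool servo_tool, never from a script. Its argument "commands" is text: rows parted by semicolons, each of 7 numbers parted by spaces: the turn, a rotation vector about the tool's x, y, z in rad, then the shift along the tool's x, y, z in mm, then the opening, from 0 (shut) to 1 (fully open). In form: wx wy wz dx dy dz claw; .... A call has 1 to 5 rows; each row shifts and turns the commanded pose from where the row before left it, along the tool's axes as they then stand; what a row does not reach is not made up. A row lasts 1/8 s, in which the tool goes at most 62.5 mm and 10.7 degrees, less where a joint would pass 70% of its speed; a pose out of reach is approached as far as the arm can. A call with a gripper value outside its range is refused whole. The fingers move at their own pace and stop on an object; the grip force is fixed at half the most. Time passes only in rows, so rows that do not move let the fingers close. It gives the time, the measured TCP pose, the force, the opening and the grip force at its end, in the units of the state.
- get_obs(): the state, without advancing time (a new reading comes with each control period).
- camera(name): name is "side" or "top"; returns the picture (400x640x3 uint8, blue, green, red); there is no depth.
- calibration(name): a dict with "fx", "fy", "cx", "cy" (pixels), "k1" (the pictures are not rectified: a ray, as slopes to the right and down, at radius r is drawn at 1 + k1 r^2 times it, then the intrinsics apply), "R" (3x3) and "t" (3): a world point X has camera coordinates R X + t. Camera axes: x right, y down, z forward; pixel columns grow to the right and rows downward; lengths in m; the calibration is good to about 2 mm. A picture is of the moment at which its call begins. calibration takes no time and is no camera call.
- hand_in(): hands the job in; it is judged then, once.
The state is a dict: "time_s": time; "q": joint angles; "dq": joint speeds; "joint_efforts": joint torques, N m; "eef_pos": TCP position; "eef_rot": TCP orientation; "wrist_force": force on the tool from outside, world axes, zero at the start; "torque": the same for the moment, N m; "opening": opening from 0.0 (shut) to 1.0 (fully open); "grasp_force": force on a finger pad.
Only numpy, scipy, OpenCV 4.12 (cv2) and the standard library are available. Lean on these libraries where they do the work, as an engineer would, in place of code of your own. Each camera call takes 0.05 s, during which the arm holds its last target. There are 200 camera calls.

### The job

On the plywood marking jig, swing the raised flip stop down across the bed until it is fully home. Then bring the square handle blank flat against the fence and push it along, square end first, until it meets the stop; keep pressing it home with a steady push of about 12 N for about a second (never more than 20 N on the stop) so that the stop's loose end play is taken up. Let go, leaving the stop down, the blank touching both fence and stop, and the other things on the table where they were.

Things in the scene. Friction and masses are not known exactly. Their poses are not given: they have to be found in the camera images.
- jig: Marking jig, fixed: plywood bed 140 (x) by 400 mm (y), 18 mm thick, wooden fence along its far (+x) side. Origin: centre of the underside, on the table. x points across the bed to the fence, y along the fence towards the stop, z up. Fence face: plane x = +45 mm; fence 25 mm thick, top 48 mm above the table. Bed surface z = 18 mm, open at front (-x) and both ends.
- flag (a joint): Hinge of the flip stop's flag, rad. 0 = fully down across the bed (hard stop); grows as the flag rises and tips back towards the fence; starts at 1.2 to 1.7. Friction hinge (0.12 N m): stays where it is left. 4 N or so near the arm's end, from behind (fence side), pushes it over; then press it down on its hard stop.
- stop_hinge (a point): Centre of the flip stop's hinge pin, over the middle of the fence, 68 mm above the table; the pin lies along jig y, axes as the jig's. The dark steel carriage that holds it reaches 14 mm above the pin, 12.5 mm either side of it along x, and up to 40 mm from it along y.
- stop_face (a point): Middle of the flag's contact face (looks to jig -y). Flag: aluminium L, 20 mm wide along y. Down: arm reaches 39.5 mm in front of the pin, top 8 mm above the pin; tongue 18 mm wide hangs to 5 mm above the bed; this point is 30.5 mm in front, 33 mm below, 10 mm to -y of the pin. Flag has loose play: 0 to 12 mm along +y, slides at 3 N, then rigid at its collar.
- blank_center (a point): Handle blank, pale wood, loose on the bed: square bar 34 by 34 mm, 130 mm long, 110 to 200 g, with a round tenon 18 mm thick, 25 mm long, on the middle of one end. Site: centre of the square bar. y runs along it to the plain square end (65 mm off); tenon's end 90 mm off to -y; z up. Starts 15 to 45 mm off the fence, skewed up to 0.2 rad, square end towards the stop.
- jar_a: Bystander: amber glass paint jar with white cap, 48 mm diameter, 62 mm high, beyond the fence. Origin: centre of underside.
- jar_b: Bystander: green glass paint jar with white cap, 48 mm diameter, 62 mm high, beyond the fence. Origin: centre of underside.
- finial: Bystander: small dark turned finial, 44 mm diameter, 50 mm high, beyond the fence. Origin: centre of underside.
- sander: Bystander: cork sanding block, 52 by 87 by 30 mm, in front of the jig. Origin: centre of underside.
- brush: Bystander: paint brush, 190 mm long, lying in front of the jig.
- case: Bystander: black painted phone case, 75 by 150 by 9 mm, left of the jig. Origin: centre of underside.
- mug: Bystander: white water cup, 76 mm diameter, 85 mm high, right of the jig. Origin: centre of underside.

How it is judged:
By the outcome, as a careful person would: the job done as asked, in the order asked, and still so for the second after the job is handed in, with the robot touching nothing.
It also fails if it takes over 69 s, if anything falls off the work surface, if the arm or the gripper's body presses on something with over 40 N, if the wrist force passes 120 N, or if a joint passes its speed limit or range.

## Working session

There is one attempt and no reset: what is moved stays moved. The work goes in short steps, Python scripts to look and compute and a tool call to move; the robot and the scene stay as the last step left them, time stands still between calls to the robot, and variables do not carry over. Pictures are saved under pics/ and viewed, at most 12 in all, crops included, and the job is handed in when it is done.

Besides the shell and the picture viewer there is one more tool, called after "Call:" by a JSON object that holds its "name" and its "arguments", one argument or row to a line. servo_tool: Moves the arm, as the interface text tells. Its arguments: {"type":"object","properties":{"commands":{"type":"string"}},"required":["commands"]}

```bash
mkdir -p pics
python3 - <<'E'
from bench import *
import cv2
for n in("top","side"):
    cv2.imwrite(f"pics/{n}0.png",camera(n)); c=calibration(n); print(n,c)
o=get_obs(); print(o)
E
```

```text
top {'fx': 518.9034022165949, 'fy': 518.9034022165949, 'cx': 327.6048306664575, 'cy': 195.89588251103217, 'k1': -0.01144019790062309, 'R': array([[-0.02558116, -0.99958659, -0.01312448],
       [-0.99740977,  0.02640394, -0.06690728],
       [ 0.06722616,  0.01137892, -0.99767287]]), 't': array([-0.00206715,  0.54381763,  1.59951605])}
side {'fx': 453.61441376388893, 'fy': 453.61441376388893, 'cx': 312.6609515798295, 'cy': 203.72305779594558, 'k1': -0.018757765999979192, 'R': array([[-0.99202898, -0.12584213,  0.00650019],
       [-0.09378668,  0.70291282, -0.70506569],
       [ 0.0841579 , -0.70005523, -0.70911221]]), 't': array([0.52231691, 0.13346857, 1.11097321])}
{'time_s': 0.1, 'q': array([-1.44831726e+00,  1.81488730e-01,  1.60791908e+00, -2.48731137e-05,
        1.35381378e+00, -2.06320761e-01]), 'dq': array([ 0.00150477, -0.00093504, -0.00311951,  0.0004678 ,  0.00117473,
        0.0007752 ]), 'joint_efforts': array([ 7.67500096e-04, -4.45875549e+01, -3.52240527e+01, -2.77967974e-04,
        4.09009808e-03,  7.11031063e-06]), 'eef_pos': array([ 0.18560593, -0.5436817 ,  0.23045654]), 'eef_rot': array([-8.14257290e-04,  9.86515976e-01,  1.63662962e-01,  2.20009333e-05]), 'wrist_force': array([-0.54656397, -0.14396381, -0.52066444]), 'torque': array([-0.01237362,  0.04341029,  0.05782936]), 'grasp_force': 0.0, 'opening': 0.9972497877403778}
```

View pics/top0.png

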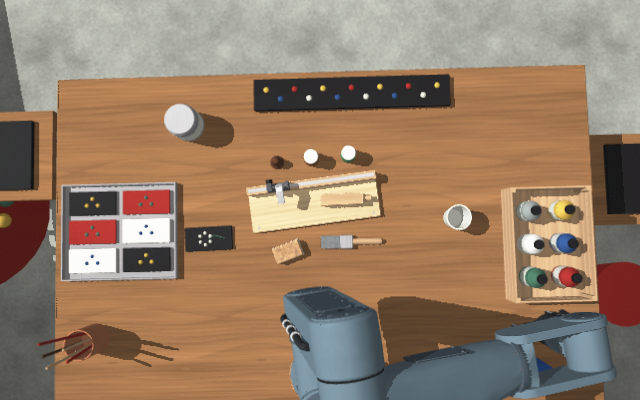

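View pics/side0.png

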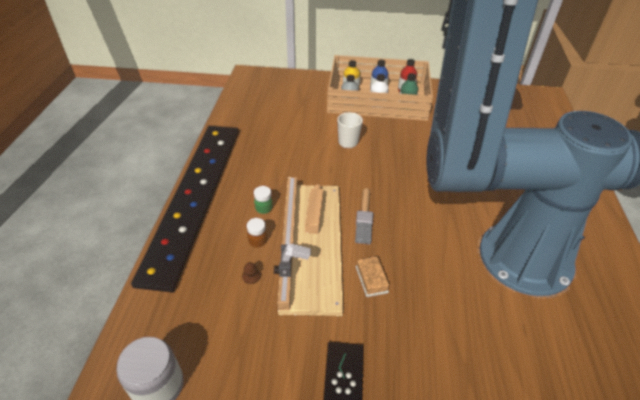

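The top view has world +x up and +y left. The jig spans about (247–382, 170–232), with the stop at (280, 187) and the blank at (345, 200). I'll enlarge both views.

```bash
python3 - <<'E'
import cv2
a=cv2.imread("pics/top0.png")[160:240,240:390]; cv2.imwrite("pics/topc.png",cv2.resize(a,None,fx=5,fy=5,interpolation=cv2.INTER_CUBIC))
a=cv2.imread("pics/side0.png")[170:320,230:390]; cv2.imwrite("pics/sidec.png",cv2.resize(a,None,fx=4,fy=4,interpolation=cv2.INTER_CUBIC))
E
cat > h.py <<'E'
from bench import *
import cv2, numpy as np
def ray(n,u,v):
    c=calibration(n); x=np.array([(u-c['cx'])/c['fx'],(v-c['cy'])/c['fy']]); s=x.copy()
    for _ in range(5): s=x/(1+c['k1']*(s@s))
    d=c['R'].T@np.array([*s,1]); return -c['R'].T@c['t'],d
def at(n,u,v,z):
    o,d=ray(n,u,v); return o+d*(z-o[2])/d[2]
def pix(n,X):
    c=calibration(n); p=c['R']@np.asarray(X,float)+c['t']; s=p[:2]/p[2]; s=s*(1+c['k1']*(s@s))
    return np.array([c['fx']*s[0]+c['cx'],c['fy']*s[1]+c['cy']])
E
```

```text
(no output)
```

View pics/topc.png

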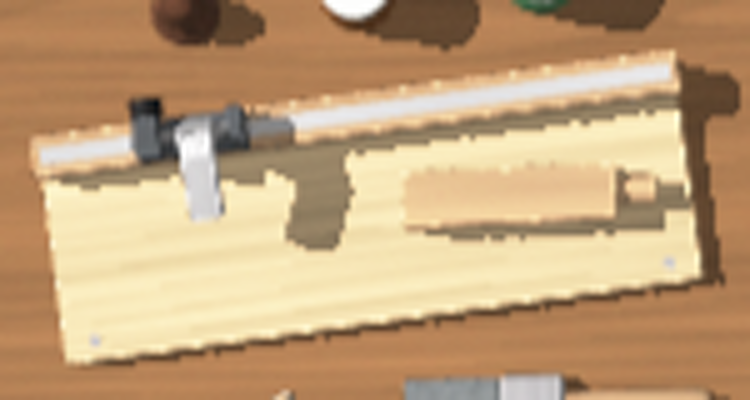

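View pics/sidec.png

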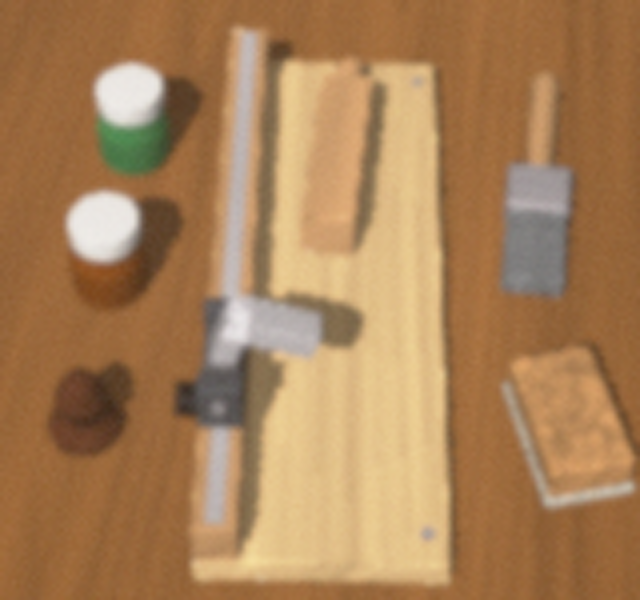

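The crops show the jig corners, the blank's top face at crop (403–614, 168–228), and the raised flag with its tongue tip at crop (205, 217). Next I fit the poses.

```bash
cat > fit.py <<'E'
from h import *
from scipy.optimize import least_squares
T=lambda x,y:((x+.5)/5-.5+240,(y+.5)/5-.5+160)
S=lambda x,y:((x+.5)/4-.5+230,(y+.5)/4-.5+170)
J=[("top",T(65,360),(-70,200,18)),("top",T(700,278),(-70,-200,18)),("top",T(676,52),(70,-200,48)),("top",T(34,138),(70,200,48)),
("top",T(682,93),(45,-200,48)),("top",T(42,178),(45,200,48)),
("side",S(448,573),(-70,200,18)),("side",S(435,65),(-70,-200,18)),("side",S(232,28),(70,-200,48)),("side",S(268,31),(45,-200,48)),("side",S(193,553),(70,200,48)),("side",S(237,556),(45,200,48))]
def tf(p,P):
    P=np.asarray(P,float)/1000; c,s=np.cos(p[2]),np.sin(p[2]); return np.array([p[0]+c*P[0]-s*P[1],p[1]+s*P[0]+c*P[1],P[2]])
def solve(L,p0,f):
    r=least_squares(lambda p:np.concatenate([pix(n,f(p,X))-uv for n,uv,X in L]),p0,loss='soft_l1'); 
    print(np.round(r.x,4)); print(np.round(r.fun.reshape(-1,2),1).tolist()); return r.x
j=solve(J,[.5,0,.1],tf)
B=[("top",T(405,170),(17,65,52)),("top",T(614,166),(17,-65,52)),("top",T(614,217),(-17,-65,52)),("top",T(405,228),(-17,65,52)),
("side",S(303,217),(17,65,52)),("side",S(354,220),(-17,65,52)),("side",S(373,70),(-17,-65,52))]
b=solve(B,[j[0],j[1]-.1,j[2]],tf)
# flag: params y along jig, q ; points in (front,up,yoff)
def fl(p,P):
    a,bb,y=P; c,s=np.cos(p[1]),np.sin(p[1]); return tf(j,(57.5-(a*c-bb*s),p[0]*1000+y,68+a*s+bb*c))
F=[("top",T(190,219),(30.5,-45,10)),("top",T(222,216),(30.5,-45,-10)),("side",S(302,356),(21.5,-45,10)),("side",S(322,312),(39.5,-45,-10))]
f=solve(F,[.1,1.4],fl)
R=np.array([[np.cos(j[2]),-np.sin(j[2])],[np.sin(j[2]),np.cos(j[2])]])
print("blank in jig",(R.T@(b[:2]-j[:2])*1000).round(1),(b[2]-j[2]).round(3))
o=get_obs();print("tcp in jig",(R.T@(o['eef_pos'][:2]-j[:2])*1000).round(1))
E
python3 fit.py
```

```text
[0.5258 0.029  0.1074]
[[-0.1, 1.2], [0.4, 0.5], [-0.3, 0.2], [-1.1, 0.3], [-0.4, -0.0], [-1.7, 0.4], [0.3, -0.6], [-0.3, 0.4], [-0.1, 0.7], [0.0, 0.1], [-1.3, -4.5], [-0.5, -5.0]]
[ 0.5311 -0.0598  0.0219]
[[-0.3, 0.7], [0.4, -0.5], [1.0, 0.4], [0.2, 0.2], [-1.0, -0.1], [0.0, 0.3], [-0.1, 1.7]]
[0.0936 1.3033]
[[0.1, -0.1], [0.3, -0.4], [1.8, 0.8], [-0.9, -0.2]]
blank in jig [ -4.3 -88.8] -0.086
tcp in jig [-399.7 -532.9]
```

Call:
{"name": "servo_tool", "arguments": {
  "commands": "0 0 0.111 0 0 0 0; 0 0 0.111 0 0 0 0; 0 0 0 32 -42 0 0; 0 0 0 32 -42 0 0; 0 0 0 32 -42 0 0"
}}

```text
time_s: 0.72
eef_pos: [0.2682, -0.407, 0.2308]
eef_rot: [-0.0, 0.999, 0.053, -0.0]
wrist_force: [1.0, 0.1, 0.1]
opening: -0.001
grasp_force: 0.0
```

Call:
{"name": "servo_tool", "arguments": {
  "commands": "0 0 0 32 -42 0 0; 0 0 0 32 -42 0 0; 0 0 0 32 -42 0 0; 0 0 0 32 -42 0 0; 0 0 0 32 -42 0 0"
}}

```text
time_s: 1.35
eef_pos: [0.4049, -0.1812, 0.2312]
eef_rot: [0.0, 0.999, 0.053, 0.0]
wrist_force: [0.6, -0.6, -0.0]
opening: -0.006
grasp_force: 0.0
```

Call:
{"name": "servo_tool", "arguments": {
  "commands": "0 0 0 32 -42 0 0; 0 0 0 32 -42 0 0; 0 0 0 32 -42 0 0; 0 0 0 32 -42 0 0; 0 0 0 0 0 0 0"
}}

```text
time_s: 1.98
eef_pos: [0.5145, 0.001, 0.2308]
eef_rot: [-0.0, 0.998, 0.056, -0.0]
wrist_force: [0.1, 0.3, 0.3]
opening: 0.002
grasp_force: 0.0
```

```bash
cat > st.py <<'E'
from bench import *
import numpy as np
from scipy.spatial.transform import Rotation as Ro
j=[.5258,.029,.1074]
o=get_obs();c,s=np.cos(j[2]),np.sin(j[2]);R=np.array([[c,s],[-s,c]])
q=o['eef_rot'];M=Ro.from_quat([q[1],q[2],q[3],q[0]]).as_matrix()
print(o['time_s'],"jig xyz",(R@(o['eef_pos'][:2]-j[:2])*1000).round(1),(o['eef_pos'][2]*1000).round(1),"yaw err",np.arctan2(M[1,0],M[0,0])-j[2],"tilt",M[:2,2].round(4),"F",(R@o['wrist_force'][:2]).round(2),o['wrist_force'][2].round(2),"op",o['opening'])
E
python3 st.py
```

```text
1.975 jig xyz [-14.3 -26.7] 230.8 yaw err 0.004264165386991245 tilt [-0.0006  0.0009] F [0.13 0.3 ] 0.29 op 0.001739088488318581
```

Call:
{"name": "servo_tool", "arguments": {
  "commands": "0 0 0.004 35 -40 0 0; 0 0 0 34 -40 0 0; 0 0 0 34 -40 0 0; 0 0 0 0 0 60 0; 0 0 0 0 0 20 0"
}}

```text
time_s: 2.6
eef_pos: [0.6007, 0.1275, 0.1468]
eef_rot: [0.0, 0.999, 0.051, -0.004]
wrist_force: [-1.8, 0.5, -1.3]
opening: -0.002
grasp_force: 0.0
```

Call:
{"name": "servo_tool", "arguments": {
  "commands": "0 0 0 0 0 0 0"
}}

```text
time_s: 2.72
eef_pos: [0.6021, 0.1269, 0.1495]
eef_rot: [0.0, 0.999, 0.051, -0.002]
wrist_force: [1.0, -0.5, 0.2]
opening: 0.0
grasp_force: 0.0
```

```bash
python3 st.py
python3 - <<'E'
from h import *
a=camera("top")[130:220,230:350]; b=camera("side")[190:290,250:370]
cv2.imwrite("pics/c1.png",np.vstack([cv2.resize(a,(400,300)),cv2.resize(b,(400,300))][:2]))
E
```

```text
2.725 jig xyz [86.3 89.2] 149.5 yaw err -0.005784105005744694 tilt [-0.0048 -0.0003] F [ 0.9  -0.63] 0.22 op 0.00010034961703564081
```

View pics/c1.png

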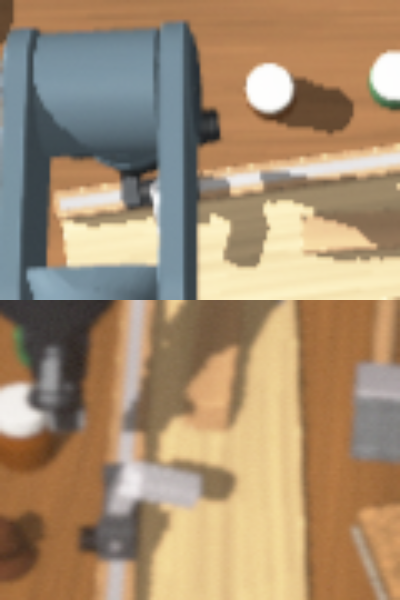

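Call:
{"name": "servo_tool", "arguments": {
  "commands": "0 0 0 0 -4 20 0; 0 0 0 0 0 20 0; 0 0 0 0 0 14 0; 0 0 0 -6 0 0 0; 0 0 0 -6 0 0 0"
}}

```text
time_s: 3.45
eef_pos: [0.5911, 0.1306, 0.0973]
eef_rot: [0.0, 0.999, 0.051, -0.0]
wrist_force: [-0.2, 0.0, 0.1]
opening: -0.001
grasp_force: 0.0
```

Call:
{"name": "servo_tool", "arguments": {
  "commands": "0 0 0 -4 0 0 0; 0 0 0 -4 0 0 0; 0 0 0 -4 0 0 0; 0 0 0 -4 0 0 0; 0 0 0 -4 0 0 0"
}}

```text
time_s: 4.08
eef_pos: [0.572, 0.1286, 0.0978]
eef_rot: [-0.0, 0.999, 0.051, 0.001]
wrist_force: [2.9, 1.2, -0.4]
opening: -0.0
grasp_force: 1.4
```

```bash
python3 st.py
```

```text
4.075 jig xyz [56.6 94.1] 97.8 yaw err -0.00464017223756559 tilt [0.0018 0.0001] F [2.97 0.86] -0.44 op -6.300844462833684e-05
```

Contact is at about 3 N, as expected, so I keep pushing and then go down.

Call:
{"name": "servo_tool", "arguments": {
  "commands": "0 0 0 -4 0 1 0; 0 0 0 -4 0 1 0; 0 0 0 -4 0 2 0; 0 0 0 -4 0 2 0; 0 0 0 -4 0 2 0"
}}

```text
time_s: 4.7
eef_pos: [0.5512, 0.1265, 0.0892]
eef_rot: [-0.0, 0.999, 0.051, -0.0]
wrist_force: [3.8, 0.4, 1.1]
opening: 0.0
grasp_force: 1.3
```

Call:
{"name": "servo_tool", "arguments": {
  "commands": "0 0 0 -4 0 0 0; 0 0 0 -4 0 0 0; 0 0 0 0 0 3 0; 0 0 0 0 0 3 0; 0 0 0 0 0 2 0"
}}

```text
time_s: 5.32
eef_pos: [0.5429, 0.1258, 0.0808]
eef_rot: [-0.0, 0.999, 0.051, -0.001]
wrist_force: [-2.6, -1.0, 3.9]
opening: -0.001
grasp_force: 1.8
```

```bash
python3 st.py
```

```text
5.325 jig xyz [27.3 94.4] 80.8 yaw err -0.004531373742551456 tilt [-0.0017 -0.    ] F [-2.74 -0.71] 3.94 op -0.0013408304981968296
```

Call:
{"name": "servo_tool", "arguments": {
  "commands": "0 0 0 0 0 2 0; 0 0 0 0 0 2 0; 0 0 0 0 0 1 0; 0 0 0 0 0 0.5 0; 0 0 0 0 0 0 0"
}}

```text
time_s: 5.95
eef_pos: [0.5435, 0.1257, 0.0759]
eef_rot: [0.0, 0.999, 0.051, -0.0]
wrist_force: [-4.0, 0.5, 4.9]
opening: -0.003
grasp_force: 2.6
```

Call:
{"name": "servo_tool", "arguments": {
  "commands": "0 0 0 0 0 0.5 0; 0 0 0 0 0 0.5 0; 0 0 0 0 0 0 0"
}}

```text
time_s: 6.32
eef_pos: [0.5435, 0.1257, 0.0757]
eef_rot: [0.0, 0.999, 0.051, -0.0]
wrist_force: [-7.8, -0.3, 11.5]
opening: 0.001
grasp_force: 5.8
```

Call:
{"name": "servo_tool", "arguments": {
  "commands": "0 0 0 0 0 0.4 0; 0 0 0 0 0 0.4 0; 0 0 0 0 0 0 0"
}}

```text
time_s: 6.7
eef_pos: [0.5435, 0.1258, 0.0755]
eef_rot: [0.0, 0.999, 0.052, -0.0]
wrist_force: [-9.3, -0.3, 17.1]
opening: -0.006
grasp_force: 8.4
```

Call:
{"name": "servo_tool", "arguments": {
  "commands": "0 0 0 0 0 -20 0; 0 0 0 0 0 -35 0; 0 0 0 -24 45 0 0; 0 0 0 -24 45 0 0; 0 0 0 -24 45 0 0"
}}

```text
time_s: 7.32
eef_pos: [0.4858, -0.0173, 0.1292]
eef_rot: [0.0, 0.999, 0.052, 0.001]
wrist_force: [-0.2, -0.4, 0.1]
opening: -0.001
grasp_force: 0.0
```

Call:
{"name": "servo_tool", "arguments": {
  "commands": "0 0 0 -3 48 0 0; 0 0 0 0 0 20 0; 0 0 0 0 0 20 0; 0 0 0 0 0 0 0"
}}

```text
time_s: 7.82
eef_pos: [0.4868, -0.0639, 0.0876]
eef_rot: [-0.001, 0.999, 0.051, -0.001]
wrist_force: [-1.1, 0.5, 0.3]
opening: -0.004
grasp_force: 0.0
```

```bash
python3 st.py
python3 - <<'E'
from h import *
a=camera("top")[160:240,240:390]; b=camera("side")[170:320,230:390]
cv2.imwrite("pics/c2.png",np.hstack([cv2.resize(a,(450,240)),cv2.resize(b,(320,300))[:240]]))
cv2.imwrite("pics/c2s.png",cv2.resize(b,(640,600),interpolation=cv2.INTER_CUBIC))
E
```

```text
7.825 jig xyz [-48.7 -88.2] 87.6 yaw err -0.005170539505471014 tilt [-0.0024  0.001 ] F [-1.06  0.62] 0.26 op -0.0041937843346169365
```

View pics/c2s.png

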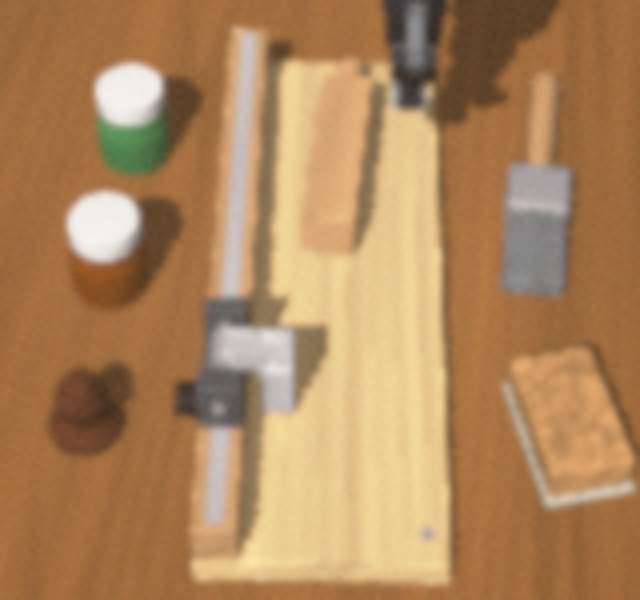

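The flag is down: its tongue hangs at crop (280, 370) and the arm is flat. Next I lower in front of the blank and push it to the fence.

Call:
{"name": "servo_tool", "arguments": {
  "commands": "0 0 0 0 0 30 0; 0 0 0 0 0 28 0; 0 0 0 6 0 0 0; 0 0 0 5 0 0 0; 0 0 0 5 0 0 0"
}}

```text
time_s: 8.55
eef_pos: [0.5054, -0.0627, 0.0326]
eef_rot: [0.001, 0.999, 0.052, 0.001]
wrist_force: [-2.1, -0.1, 0.7]
opening: -0.002
grasp_force: 0.7
```

Call:
{"name": "servo_tool", "arguments": {
  "commands": "0 0 0 5 0 0 0; 0 0 0 5 0 0 0; 0 0 0 5 0 0 0; 0 0 0 5 0 0 0; 0 0 0 4 0 0 0"
}}

```text
time_s: 9.18
eef_pos: [0.5279, -0.0599, 0.031]
eef_rot: [-0.0, 0.999, 0.051, -0.0]
wrist_force: [-2.3, -0.2, 0.6]
opening: 0.004
grasp_force: 0.8
```

```bash
python3 st.py
```

```text
9.175 jig xyz [ -7.4 -88.6] 31.0 yaw err -0.004634139166889206 tilt [-0.0001  0.0001] F [-2.34  0.05] 0.6 op 0.0036173070919941017
```

Call:
{"name": "servo_tool", "arguments": {
  "commands": "0 0 0 2 0 0 0; 0 0 0 2 0 0 0; 0 0 0 1 0 0 0; 0 0 0 0 0 0 0"
}}

```text
time_s: 9.68
eef_pos: [0.5327, -0.0593, 0.031]
eef_rot: [-0.0, 0.999, 0.051, 0.0]
wrist_force: [-0.2, 0.2, -0.7]
opening: -0.001
grasp_force: 0.1
```

Call:
{"name": "servo_tool", "arguments": {
  "commands": "0 0 0 1 0 0 0; 0 0 0 1 0 0 0; 0 0 0 0 0 0 0"
}}

```text
time_s: 10.05
eef_pos: [0.5347, -0.0592, 0.031]
eef_rot: [0.0, 0.999, 0.051, 0.0]
wrist_force: [0.1, -0.8, -0.6]
opening: -0.001
grasp_force: 0.1
```

Call:
{"name": "servo_tool", "arguments": {
  "commands": "0 0 0 1 0 0 0; 0 0 0 1 0 0 0; 0 0 0 0 0 0 0"
}}

```text
time_s: 10.42
eef_pos: [0.536, -0.0591, 0.0309]
eef_rot: [-0.0, 0.999, 0.051, -0.001]
wrist_force: [-5.4, -1.7, 4.1]
opening: 0.0
grasp_force: 2.6
```

Call:
{"name": "servo_tool", "arguments": {
  "commands": "0 0 0 -15 0 0 0; 0 0 0 0 0 -45 0; 0 0 0 14 42 0 0; 0 0 0 14 42 0 0; 0 0 0 13 40 0 0"
}}

```text
time_s: 11.05
eef_pos: [0.5764, -0.1809, 0.0765]
eef_rot: [0.0, 0.999, 0.051, 0.001]
wrist_force: [0.8, -0.2, -0.5]
opening: 0.001
grasp_force: 0.0
```

Call:
{"name": "servo_tool", "arguments": {
  "commands": "0 0 0 0 0 0 0; 0 0 0 0 0 0 0"
}}

```text
time_s: 11.3
eef_pos: [0.5748, -0.179, 0.0756]
eef_rot: [-0.0, 0.999, 0.051, -0.0]
wrist_force: [-0.1, 1.4, -0.2]
opening: -0.006
grasp_force: 0.0
```

```bash
python3 st.py
python3 - <<'E'
from h import *
a=camera("top")[160:240,240:390]; b=camera("side")[170:270,260:360]
cv2.imwrite("pics/c3.png",np.hstack([cv2.resize(b,(600,600),interpolation=cv2.INTER_CUBIC)]))
E
```

```text
11.3 jig xyz [  26.5 -212.1] 75.6 yaw err -0.004968086652880677 tilt [-0.0004  0.0009] F [0.01 1.38] -0.24 op -0.006469065796952797
```

View pics/c3.png

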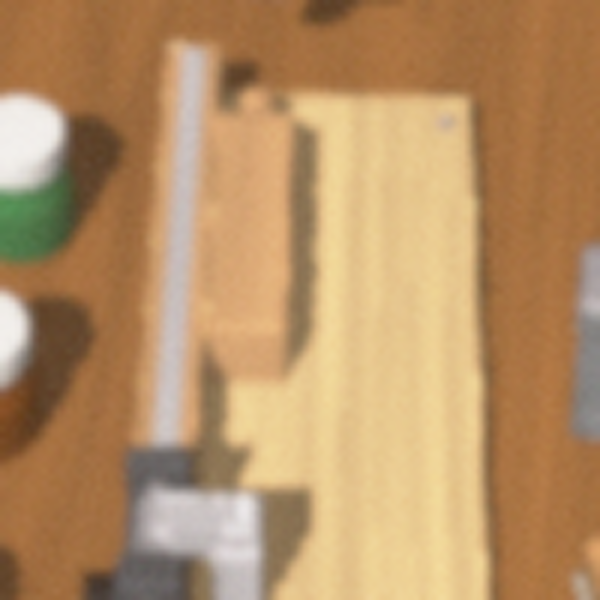

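The blank lies flat along the fence, its near top edge at crop (245, 325) and its tenon at (255, 97). I lower behind the tenon and push.

Call:
{"name": "servo_tool", "arguments": {
  "commands": "0 0 0 1 0 23 0; 0 0 0 0 0 22 0; 0 0 0 0 -5 0 0; 0 0 0 0 -5 0 0; 0 0 0 0 -5 0 0"
}}

```text
time_s: 12.02
eef_pos: [0.5754, -0.1642, 0.0323]
eef_rot: [0.0, 0.999, 0.052, 0.001]
wrist_force: [-0.2, 0.3, 0.1]
opening: 0.001
grasp_force: 0.0
```

Call:
{"name": "servo_tool", "arguments": {
  "commands": "0 0 0 0 -5 0 0; 0 0 0 0 -5 0 0; 0 0 0 0 -5 0 0; 0 0 0 0 -5 0 0; 0 0 0 0 -5 0 0"
}}

```text
time_s: 12.65
eef_pos: [0.5721, -0.1396, 0.0311]
eef_rot: [0.0, 0.999, 0.051, 0.0]
wrist_force: [0.3, -1.4, 1.8]
opening: -0.005
grasp_force: 0.9
```

```bash
python3 st.py
```

```text
12.65 jig xyz [  28.  -172.6] 31.1 yaw err -0.00472858203936577 tilt [ 0.0003 -0.0002] F [ 0.17 -1.46] 1.78 op -0.004983697406410506
```

Call:
{"name": "servo_tool", "arguments": {
  "commands": "0 0 0 0 -6 0 0; 0 0 0 0 -6 0 0; 0 0 0 0 -6 0 0; 0 0 0 0 -6 0 0; 0 0 0 0 -6 0 0"
}}

```text
time_s: 13.28
eef_pos: [0.5689, -0.1095, 0.031]
eef_rot: [-0.0, 0.999, 0.051, -0.0]
wrist_force: [0.8, -1.6, 1.8]
opening: -0.001
grasp_force: 0.8
```

Call:
{"name": "servo_tool", "arguments": {
  "commands": "0 0 0 0 -6 0 0; 0 0 0 0 -6 0 0; 0 0 0 0 -6 0 0; 0 0 0 0 -6 0 0; 0 0 0 0 -5 0 0"
}}

```text
time_s: 13.9
eef_pos: [0.5659, -0.0807, 0.031]
eef_rot: [-0.0, 0.999, 0.051, -0.0]
wrist_force: [0.4, -1.6, 1.9]
opening: 0.002
grasp_force: 0.9
```

Call:
{"name": "servo_tool", "arguments": {
  "commands": "0 0 0 0 -3 0 0; 0 0 0 0 -3 0 0; 0 0 0 0 -3 0 0; 0 0 0 0 0 0 0"
}}

```text
time_s: 14.4
eef_pos: [0.5649, -0.0717, 0.0308]
eef_rot: [-0.0, 0.999, 0.051, -0.0]
wrist_force: [0.2, -0.8, 0.6]
opening: -0.003
grasp_force: 0.0
```

```bash
python3 st.py
python3 - <<'E'
from h import *
a=camera("side")[170:320,260:360]
cv2.imwrite("pics/c4.png",cv2.resize(a,(400,600),interpolation=cv2.INTER_CUBIC))
E
```

```text
14.4 jig xyz [  28.1 -104.3] 30.8 yaw err -0.004490096746252628 tilt [-0.0004  0.0005] F [ 0.07 -0.8 ] 0.59 op -0.003132827001649069
```

View pics/c4.png

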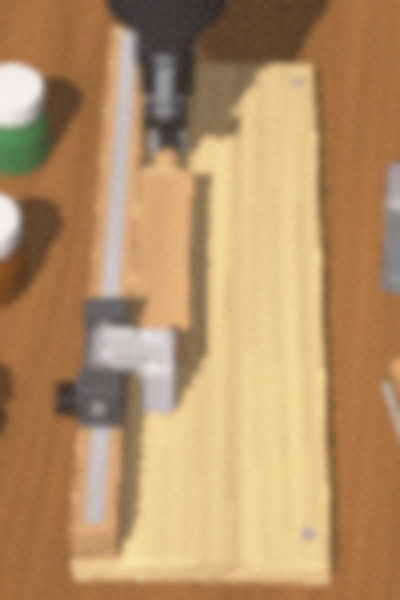

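The finger is behind the tenon at crop (165, 150). The blank's leading end, at (160, 325), is nearly at the stop.

Call:
{"name": "servo_tool", "arguments": {
  "commands": "0 0 0 0 -2 0 0; 0 0 0 0 -2 0 0; 0 0 0 0 -2 0 0; 0 0 0 0 -2 0 0"
}}

```text
time_s: 14.95
eef_pos: [0.5641, -0.064, 0.0309]
eef_rot: [-0.0, 0.999, 0.051, -0.0]
wrist_force: [-0.1, -1.3, -1.2]
opening: 0.001
grasp_force: 0.4
```

Call:
{"name": "servo_tool", "arguments": {
  "commands": "0 0 0 0 -2 0 0; 0 0 0 0 -2 0 0; 0 0 0 0 -2 0 0; 0 0 0 0 -1 0 0"
}}

```text
time_s: 15.45
eef_pos: [0.5636, -0.057, 0.031]
eef_rot: [0.0, 0.999, 0.051, 0.0]
wrist_force: [0.0, -0.6, -0.6]
opening: 0.001
grasp_force: 0.4
```

Call:
{"name": "servo_tool", "arguments": {
  "commands": "0 0 0 0 -1 0 0; 0 0 0 0 -1 0 0; 0 0 0 0 -1 0 0"
}}

```text
time_s: 15.82
eef_pos: [0.5632, -0.0541, 0.031]
eef_rot: [0.0, 0.999, 0.051, 0.0]
wrist_force: [-0.3, -0.2, -0.6]
opening: 0.002
grasp_force: 0.3
```

Call:
{"name": "servo_tool", "arguments": {
  "commands": "0 0 0 0 -1.5 0 0; 0 0 0 0 -1.5 0 0; 0 0 0 0 0 0 0"
}}

```text
time_s: 16.2
eef_pos: [0.563, -0.0516, 0.0311]
eef_rot: [0.0, 0.999, 0.051, 0.0]
wrist_force: [-0.3, -3.9, -0.2]
opening: 0.001
grasp_force: 2.0
```

Call:
{"name": "servo_tool", "arguments": {
  "commands": "0 0 0 0 -1.5 0 0; 0 0 0 0 -1.5 0 0; 0 0 0 0 0 0 0"
}}

```text
time_s: 16.58
eef_pos: [0.5626, -0.0481, 0.031]
eef_rot: [-0.0, 0.999, 0.051, 0.0]
wrist_force: [-0.7, -4.0, -0.8]
opening: 0.0
grasp_force: 1.8
```

Call:
{"name": "servo_tool", "arguments": {
  "commands": "0 0 0 0 -1 0 0; 0 0 0 0 -1 0 0; 0 0 0 0 0 0 0"
}}

```text
time_s: 16.95
eef_pos: [0.5624, -0.0461, 0.031]
eef_rot: [-0.0, 0.999, 0.051, 0.0]
wrist_force: [0.5, -3.6, -0.3]
opening: -0.001
grasp_force: 1.8
```

Sliding at about 4 N means the end play is being taken up. I continue in small steps.

Call:
{"name": "servo_tool", "arguments": {
  "commands": "0 0 0 0 -0.7 0 0; 0 0 0 0 -0.7 0 0; 0 0 0 0 0 0 0"
}}

```text
time_s: 17.32
eef_pos: [0.5622, -0.0448, 0.031]
eef_rot: [-0.0, 0.999, 0.051, -0.0]
wrist_force: [0.1, -3.7, 0.2]
opening: 0.004
grasp_force: 1.9
```

Call:
{"name": "servo_tool", "arguments": {
  "commands": "0 0 0 0 -0.7 0 0; 0 0 0 0 -0.7 0 0; 0 0 0 0 0 0 0"
}}

```text
time_s: 17.7
eef_pos: [0.5621, -0.0434, 0.031]
eef_rot: [-0.0, 0.999, 0.051, 0.0]
wrist_force: [-0.2, -4.2, 0.3]
opening: -0.001
grasp_force: 1.9
```

Call:
{"name": "servo_tool", "arguments": {
  "commands": "0 0 0 0 -0.7 0 0; 0 0 0 0 -0.7 0 0; 0 0 0 0 0 0 0"
}}

```text
time_s: 18.08
eef_pos: [0.562, -0.0422, 0.031]
eef_rot: [0.0, 0.999, 0.051, 0.0]
wrist_force: [-0.7, -4.7, -0.4]
opening: -0.001
grasp_force: 2.4
```

Call:
{"name": "servo_tool", "arguments": {
  "commands": "0 0 0 0 -0.6 0 0; 0 0 0 0 0 0 0"
}}

```text
time_s: 18.32
eef_pos: [0.5619, -0.042, 0.031]
eef_rot: [0.0, 0.999, 0.051, 0.0]
wrist_force: [-0.0, -7.2, -1.1]
opening: -0.0
grasp_force: 3.3
```

Call:
{"name": "servo_tool", "arguments": {
  "commands": "0 0 0 0 -0.6 0 0; 0 0 0 0 0 0 0"
}}

```text
time_s: 18.58
eef_pos: [0.562, -0.0419, 0.0311]
eef_rot: [0.001, 0.999, 0.051, 0.0]
wrist_force: [-0.2, -8.3, -0.3]
opening: -0.002
grasp_force: 4.2
```

Call:
{"name": "servo_tool", "arguments": {
  "commands": "0 0 0 0 -0.5 0 0; 0 0 0 0 0 0 0"
}}

```text
time_s: 18.82
eef_pos: [0.562, -0.0418, 0.0311]
eef_rot: [0.001, 0.999, 0.051, 0.0]
wrist_force: [0.3, -9.8, -0.2]
opening: 0.0
grasp_force: 5.0
```

Call:
{"name": "servo_tool", "arguments": {
  "commands": "0 0 0 0 -0.5 0 0; 0 0 0 0 0 0 0"
}}

```text
time_s: 19.08
eef_pos: [0.562, -0.0417, 0.0312]
eef_rot: [0.001, 0.999, 0.051, 0.0]
wrist_force: [-1.1, -11.4, -1.3]
opening: 0.004
grasp_force: 5.7
```

Call:
{"name": "servo_tool", "arguments": {
  "commands": "0 0 0 0 -0.3 0 0; 0 0 0 0 0 0 0; 0 0 0 0 0 0 0; 0 0 0 0 0 0 0; 0 0 0 0 0 0 0"
}}

```text
time_s: 19.7
eef_pos: [0.562, -0.0416, 0.0312]
eef_rot: [0.001, 0.999, 0.051, 0.0]
wrist_force: [-1.0, -12.3, -1.0]
opening: -0.0
grasp_force: 6.1
```

Call:
{"name": "servo_tool", "arguments": {
  "commands": "0 0 0 0 0 0 0; 0 0 0 0 0 0 0; 0 0 0 0 0 0 0; 0 0 0 0 0 0 0; 0 0 0 0 0 0 0"
}}

```text
time_s: 20.32
eef_pos: [0.562, -0.0416, 0.0312]
eef_rot: [0.002, 0.999, 0.051, 0.0]
wrist_force: [-1.0, -13.4, -1.3]
opening: 0.002
grasp_force: 6.1
```

Call:
{"name": "servo_tool", "arguments": {
  "commands": "0 0 0 0 2 0 0; 0 0 0 0 4 0 0; 0 0 0 0 20 0 0; 0 0 0 0 0 -40 0; 0 0 0 0 40 -40 0"
}}

```text
time_s: 20.95
eef_pos: [0.5678, -0.1042, 0.1111]
eef_rot: [-0.001, 0.999, 0.053, -0.001]
wrist_force: [1.3, -0.2, -0.0]
opening: 0.0
grasp_force: 0.0
```

Call:
{"name": "servo_tool", "arguments": {
  "commands": "0 0 0 0 50 -30 0; 0 0 0 0 50 -30 0; 0 0 0 0 0 0 0"
}}

```text
time_s: 21.32
eef_pos: [0.5805, -0.21, 0.1745]
eef_rot: [0.002, 0.999, 0.049, 0.003]
wrist_force: [-1.0, -0.1, -0.3]
opening: 0.003
grasp_force: 0.0
```

```bash
python3 st.py
python3 - <<'E'
from h import *
a=camera("side")[170:320,260:360];b=camera("top")[165:240,240:390]
cv2.imwrite("pics/c5.png",cv2.resize(a,(400,600),interpolation=cv2.INTER_CUBIC))
cv2.imwrite("pics/c6.png",cv2.resize(b,(800,400),interpolation=cv2.INTER_CUBIC))
E
```

```text
21.325 jig xyz [  28.8 -243.5] 174.5 yaw err -0.008917200860635577 tilt [ 0.006  -0.0039] F [-0.97  0.05] -0.34 op 0.002699341730937963
```

View pics/c5.png

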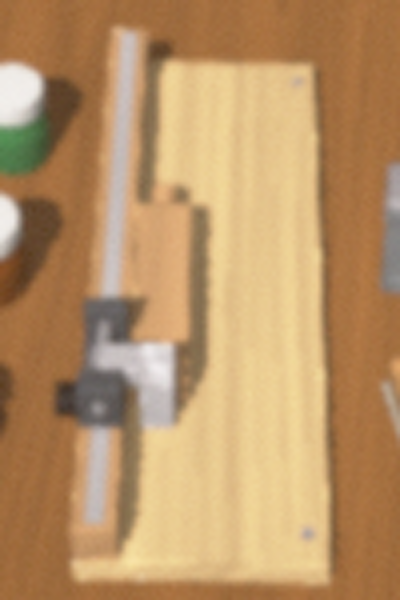

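View pics/c6.png

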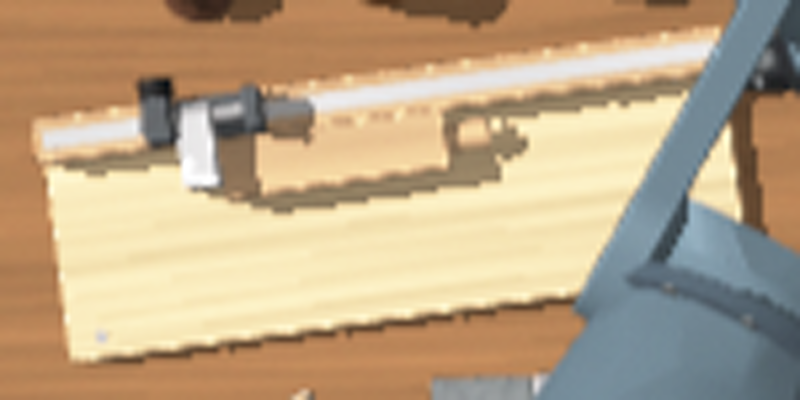

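The blank sits on the fence, with its front edge parallel to the bed edge, and meets the stop, which is still down. I'll make one light press towards the fence to be sure of contact there.

Call:
{"name": "servo_tool", "arguments": {
  "commands": "0 0 0 -14 -55 0 0; 0 0 0 -14 -55 0 0; 0 0 0 -14 -55 0 0; 0 0 0 -14 -55 0 0; 0 0 0 -13 -55 0 0"
}}

```text
time_s: 22.05
eef_pos: [0.4794, 0.0646, 0.1696]
eef_rot: [-0.001, 0.999, 0.052, -0.001]
wrist_force: [0.7, 0.7, 0.3]
opening: 0.004
grasp_force: 0.0
```

Call:
{"name": "servo_tool", "arguments": {
  "commands": "0 0 0 0 0 40 0; 0 0 0 0 0 25 0; 0 0 0 0 0 0 0"
}}

```text
time_s: 22.42
eef_pos: [0.4785, 0.0633, 0.1031]
eef_rot: [-0.001, 0.999, 0.052, -0.003]
wrist_force: [-0.9, -0.3, 0.0]
opening: -0.003
grasp_force: 0.0
```

```bash
python3 st.py
```

```text
22.425 jig xyz [-43.3  39.1] 103.1 yaw err -0.002590466285092727 tilt [-0.007   0.0011] F [-0.88 -0.25] 0.04 op -0.003162589861728856
```

Contact should come at about TCP x = 0.8.

Call:
{"name": "servo_tool", "arguments": {
  "commands": "0 0 0 0 4 35 0; 0 0 0 0 4 35 0; 0 0 0 15 0 0 0; 0 0 0 15 0 0 0; 0 0 0 8 0 0 0"
}}

```text
time_s: 23.05
eef_pos: [0.5215, 0.0579, 0.0367]
eef_rot: [-0.0, 0.999, 0.052, 0.0]
wrist_force: [0.8, -0.6, -0.4]
opening: -0.001
grasp_force: 0.0
```

Call:
{"name": "servo_tool", "arguments": {
  "commands": "0 0 0 2 0 0 0; 0 0 0 0 0 0 0"
}}

```text
time_s: 23.3
eef_pos: [0.5222, 0.058, 0.0361]
eef_rot: [-0.0, 0.999, 0.051, -0.0]
wrist_force: [0.7, 0.3, 0.5]
opening: 0.001
grasp_force: 0.0
```

```bash
python3 st.py
```

```text
23.3 jig xyz [-0.5 29.2] 36.1 yaw err -0.004413836410080613 tilt [-0.0002  0.0001] F [0.77 0.18] 0.46 op 0.001327917170861162
```

Call:
{"name": "servo_tool", "arguments": {
  "commands": "0 0 0 0.6 0 0 0; 0 0 0 0.6 0 0 0; 0 0 0 0 0 0 0"
}}

```text
time_s: 23.68
eef_pos: [0.5231, 0.0581, 0.0359]
eef_rot: [-0.0, 0.999, 0.051, -0.001]
wrist_force: [-3.1, 0.4, 2.6]
opening: 0.001
grasp_force: 1.4
```

Call:
{"name": "servo_tool", "arguments": {
  "commands": "0 0 0 0.4 0 0 0; 0 0 0 0.3 0 0 0; 0 0 0 0 0 0 0"
}}

```text
time_s: 24.05
eef_pos: [0.5231, 0.0581, 0.0358]
eef_rot: [-0.0, 0.999, 0.052, -0.001]
wrist_force: [-5.9, -0.9, 4.9]
opening: -0.002
grasp_force: 3.2
```

It is firm at the same place as before, so it was already on the fence. I retreat now.

Call:
{"name": "servo_tool", "arguments": {
  "commands": "0 0 0 -3 0 0 0; 0 0 0 -25 0 0 0; 0 0 0 0 0 -50 0; 0 0 0 -20 40 -50 0; 0 0 0 -20 40 -30 0"
}}

```text
time_s: 24.68
eef_pos: [0.4672, -0.0266, 0.1652]
eef_rot: [0.001, 0.999, 0.052, 0.002]
wrist_force: [0.5, -0.8, 0.1]
opening: 0.001
grasp_force: 0.0
```

Call:
{"name": "servo_tool", "arguments": {
  "commands": "0 0 0 0 50 0 0; 0 0 0 0 50 0 0; 0 0 0 0 50 0 0; 0 0 0 0 50 0 0; 0 0 0 0 0 0 0"
}}

```text
time_s: 25.3
eef_pos: [0.487, -0.2283, 0.1629]
eef_rot: [0.001, 0.999, 0.049, 0.001]
wrist_force: [-0.8, -0.5, 0.4]
opening: 0.001
grasp_force: 0.0
```

Run:
```python
from h import *
a=camera("side")[170:320,230:390]
cv2.imwrite("pics/c7.png",cv2.resize(a,(640,600),interpolation=cv2.INTER_CUBIC))
```

```text
(no output)
```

View pics/c7.png

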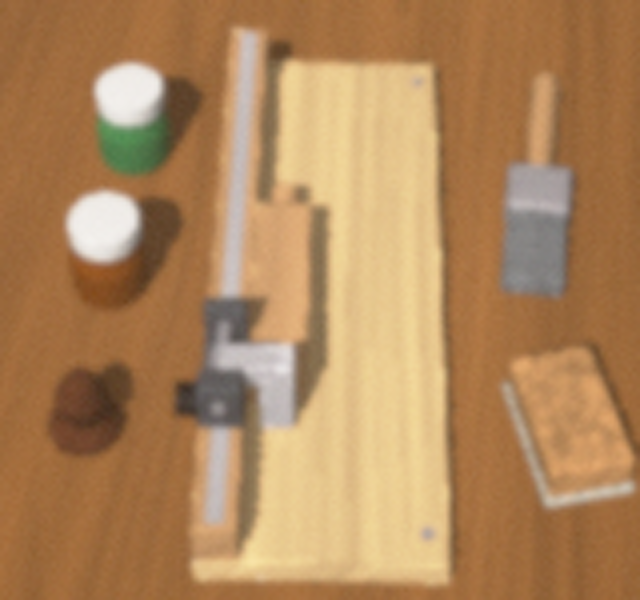

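The blank, at crop (280, 270), lies on the fence and against the lowered stop at (275, 380), and the bystanders in view have not moved.

```bash
python3 -c "
from bench import *
print(hand_in())"
```

```text
the job is handed in; nothing more can be done
None
```

The job is handed in: the stop is fully down, and the blank sits against both fence and stop after a hold of about 12–13 N for just over a second; the bystanders in the last picture (jars, finial, brush, sander) had not moved.

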